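# Close up the vial warmer

## Robot

A 6-joint arm with a two-finger parallel gripper is mounted at the origin on a cart in front of the work surface, level with it; the furniture and walls round the work are solid. World frame = base frame: x ahead of the robot, y to its left, z up, the work surface at z = 0. Lengths are in mm, angles in rad, forces in N, time in s.
With the tool pointing down it reaches from about 400 to 925 mm from the base axis. Payload 12.5 kg.
Tool frame: the origin (TCP) lies at the very end of the fingers, on their centre line; the grasp point (between the pads) lies 19 mm behind it (env.tcp_to_grasp is the distance from the TCP to the grasp point, in mm); z points along the fingers, x is the direction in which the jaws open and shut, and the axes are right-handed (so a half turn about z gives the same grasp; the last joint's range is limited). The gripper opens to 95 mm and grips with 3 to 60 N. Pads are 20 mm wide; open, the fingers measure 119 mm over their backs; the gripper's body (75 mm by 180 mm) begins 59 mm behind the grasp point.
Start: joints at [1.183, 0.491, 1.559, -0, 1.092, -0.106], TCP at [173.786, 600.371, 214.661] pointing down, gripper open.
Joint ranges: [-3.1, 3.1], [-0.84, 2.19], [0.05, 2.79], [-1.13, 4.28], [0.06, 2.93], [-2.69, 2.69]. Speed limits (rad/s): [2.22, 2.22, 2.79, 3.14, 3.14, 3.14].

## Interface

Orientations are given as [roll, pitch, yaw] about the fixed x, y, z axes, in that order (R = Rz(yaw) Ry(pitch) Rx(roll)).
In Python, from cell import env, vision, job gives the robot as it stands.
- The arm moves only by the shell command python3 -m pendant 'ROWS' [OPENING]. ROWS is JSON, a list of rows, each a list of 4 numbers: the shift along the tool's x, y, z in mm, then the turn about the tool's z in degrees. In form: [[tx, ty, tz, turn], ...]. A call has 1 to 8 rows; each row is the pose to reach, as a shift and turn from the pose measured when the call began, along the tool's axes at that moment; what a row does not reach only later rows make up. A row lasts 1/8 s, in which the tool goes at most 62.5 mm and 10.7 degrees, less where a joint would pass 70% of its speed; a pose out of reach is approached as far as the arm can. A call with a gripper value outside its range is refused whole. OPENING is the closure, from 0 (fully open) to 1 (shut), set as the call begins (- or left out, the last holds). The fingers move at their own pace and stop on an object; the grip force is fixed at half the most. Time passes only in rows, so rows that repeat a pose let the fingers close. It gives the time, the measured TCP pose, the force and the opening at its end, in the units of the state.
- env.state(): the state, without advancing time (a new reading comes with each control period).
- vision.read_camera(name): name is "scene" or "top" or "wrist"; returns a dict with "pixels" (420x560x3 uint8, red, green, blue), "intrinsics" (3x3 intrinsics, pixels), "R" (3x3) and "t" (3): a world point X has camera coordinates R X + t; the wrist camera has in their place "tool_from_camera" (4x4, takes a point from camera to tool coordinates, whose origin is the TCP and whose axes are the tool frame's). Camera axes: x right, y down, z forward; pixel columns grow to the right and rows downward; lengths in mm; the calibration is good to about 2 mm. A picture is of the moment at which its call begins: read the wrist's pose just before it. There is no depth.
- job.job_done(): hands the job in, once; it reports no verdict.
Trained networks look in a picture, given as the dict that the camera call returned (one of the last four; its "shot" number tells which), for a name from the list of things; names that differ only in an ending like _2 or _b are one class to them, and where a whole thing is asked for, a point or a joint stands for the part that bears it (a point fixed in the world has none). Each returns a list of dicts, best first, with "confidence" (0 to 1); they miss things now and then, are a little off and sometimes report something else, mostly with a low value. They report only what shows in the picture. A call takes as long as a camera call.
- vision.find_in(picture, query): "at" ([x, y, z] in mm, in the coordinates of the camera as it stood for that picture, good to about 4 mm: the middle of the surface that is visible of it).
- vision.regions_of(picture, query): "pixels" (420x560 bool, what is visible of it).
The state is a dict: "t": time; "joints": joint angles; "qvel": joint speeds; "tau": joint torques, N m; "eef_pos": TCP position; "tcp_rot": TCP orientation; "ft_force": force on the tool from outside, world axes, zero at the start; "moment": the same for the moment, N m; "opening": opening from 0.0 (shut) to 1.0 (fully open).
Only numpy, scipy, OpenCV 4.12 (cv2) and the standard library are available. Lean on these libraries where they do the work, as an engineer would, in place of code of your own. Each camera call takes 0.05 s, during which the arm holds its last target.

## Task

Close up the vial warmer with your fingertips: first push its pulled-out sample tray fully home, then push the raised lid over and down until it lies shut. The vials must stay standing in their rack - do not lift any out - and leave the bottles, beaker and mouse around the warmer where they are.

Things in the scene. Friction and masses are not known exactly. Their poses are not given: they have to be found in the camera images.
- warmer: The vial warmer: a white box 200 (x) x 116 (y) x 96 mm high, fixed to the worktop, open at its front and top; a fixed white deck 50 mm deep bridges the front end of its top (upper side 111 mm above the worktop), the lid covers the rest. Origin: centre of its underside on the worktop. Its x axis points from its front into its depth, y to its left, z up; it may stand turned by up to about 0.35 rad.
- tray_front (a point): Centre of the tray's blue front panel, on its outer face (a black rubber pad 70 mm wide and 44 mm high), 52 mm above the worktop. The panel faces the warmer's -x, is 116 mm wide and reaches from 8 to 94 mm above the worktop; pushed home, this point lies 111.5 mm in front of the warmer's origin. Behind the panel the tray carries a fixed white vial rack, vial tops about 99 mm above the worktop.
- tray (a joint): How far the tray has been pushed in, m: 0 pulled out (as it starts), 0.070 fully home at its stop. It slides along the warmer's x axis, needs about 2 N (more when pushed faster) and stays where it is left.
- lid (a joint): Opening angle of the lid, rad: 0 shut flat on the box, 1.57 upright, at most 1.95 leaning outwards. The hinge runs along the warmer's x axis at its left (+y) edge. It is stiff: about 2 N at the pad moves it, it does not fall by itself and stays where it is left, so it has to be pushed all the way down.
- lid_hinge (a point): Middle of the lid's hinge line, at (27.5, 61, 98) mm in the warmer's frame; its axes turn with the lid (when shut: parallel to the warmer's axes). In the shut lid's axes the lid is a flat white plate from y = -1 to y = -120 mm, x = -72 to +73 mm, z = 2 to 12 mm above the hinge line.
- lid_pad (a point): Centre of the black finger pad (70 x 22 mm) on the lid's outer face, 101 mm from the hinge line, 32 mm nearer the front than point lid_hinge, and 12.5 mm above it when shut; when the lid is open this face looks outwards, to the warmer's left. Its z axis is the outward normal of the lid.
- vial_0: Sample vial with a blue cap, 16 mm thick, about 76 mm tall, standing loose in the tray's rack. Origin: centre of its underside.
- vial_1: Sample vial with a white cap, 16 mm thick, about 76 mm tall, standing loose in the tray's rack. Origin: centre of its underside.
- vial_2: Sample vial with a red cap, 16 mm thick, about 76 mm tall, standing loose in the tray's rack. Origin: centre of its underside.
- vial_4: Sample vial with a black cap, 16 mm thick, about 76 mm tall, standing loose in the tray's rack. Origin: centre of its underside.
- seed_bottle: Bystander: white screw-cap bottle with a blue cap, 46x46x104 mm, loose on the worktop. Origin: centre of its underside.
- mouse: Bystander: black computer mouse, 102x64x36 mm, loose on the worktop. Origin: centre of its underside.
- beaker: Bystander: clear beaker, 52x52x70 mm, loose on the worktop. Origin: centre of its underside.
- drop_bottle: Bystander: small white bottle with an orange cap, 34x34x82 mm, loose on the worktop. Origin: centre of its underside.

How it is judged (in metres and radians):
On the way, in this order (a step that is already met when the one before it is completed fails the run):
1. the tray is pushed fully home while the lid still stands open (value of joint tray above 0.067 m and value of joint lid above 0.5 rad), for 0.2 s.
2. the lid is pushed shut, with the tray still home (value of joint tray above 0.067 m and value of joint lid below 0.05 rad), for 0.2 s.
At the end, for the whole second after the job is handed in: The tray is home (within 3 mm of its stop), the lid is shut (within 0.05 rad), and every vial stands in the rack (tilt under 0.25 rad, not raised, at rest) (all of step 2 and linear speed of each of vial_0, vial_1, vial_2, vial_4 below 0.05 m/s and angle between each of vial_0, vial_1, vial_2, vial_4's own z axis and vertical below 0.25 rad and height (world z) of each of vial_0, vial_1, vial_2, vial_4 below 0.03 m); the robot touches nothing.
It fails at once if a vial is lifted out of the rack (its underside more than 45 mm above the worktop) (height (world z) of any of vial_0, vial_1, vial_2, vial_4 above 0.045 m).
It fails at once if a bottle, the beaker or the mouse is moved by more than 25 mm or tipped over (distance of any of seed_bottle, mouse, beaker, drop_bottle from where it was at the start of the episode above 0.025 m or angle between any of seed_bottle, mouse, beaker, drop_bottle's own z axis and vertical above 0.4 rad).
It also fails if it takes over 54 s, if anything falls off the work surface, if the arm or the gripper's body presses on something with over 40 N, if the wrist force passes 120 N, or if a joint passes its speed limit or range.

## Working session

There is one attempt and no reset: what is moved stays moved. The work goes in short steps, Python scripts to look and compute and a shell command to move; the robot and the scene stay as the last step left them, time stands still between calls to the robot, and variables do not carry over. Pictures are saved under pics/ and viewed, and the job is handed in when it is done.

```bash
ls; mkdir -p pics
python3 - <<'E'
from cell import env, vision, job
import cv2
print(env.state())
for n in ["scene","top"]:
    p=vision.read_camera(n)
    cv2.imwrite(f"pics/{n}0.png",cv2.cvtColor(p["pixels"],cv2.COLOR_RGB2BGR))
    print(n,p["intrinsics"],p["R"],p["t"])
    for q in ["warmer","tray_front","lid_pad","lid_hinge","seed_bottle","mouse","beaker","drop_bottle","vial_0"]:
        for d in vision.find_in(p,q)[:2]:
            w=p["R"].T@(d["at"]-p["t"]); print(q,w.round(0),round(d["confidence"],2))
E
```

```text
pics
{'t': 0.0, 'joints': array([ 1.18341129e+00,  4.91568875e-01,  1.55947526e+00,  2.75654492e-06,
        1.09170813e+00, -1.05587677e-01]), 'qvel': array([-0.00050381,  0.0002484 , -0.00210517,  0.00105286, -0.00011562,
       -0.00085186]), 'tau': array([ 9.11377920e-04, -6.12641716e+01, -2.58175242e+01,  6.92171766e-02,
        4.82514419e-02, -1.26531950e-04]), 'eef_pos': array([173.67340103, 600.11587179, 214.04707736]), 'tcp_rot': array([-3.14146801e+00,  1.15290199e-03,  1.28899777e+00]), 'ft_force': array([-0.27599445,  0.79985404, -0.42814018]), 'moment': array([-0.068426  ,  0.00476537, -0.00714578]), 'opening': 1.0046801409360464}
scene [[424.04948505   0.         275.0820903 ]
 [  0.         424.04948505 214.49344014]
 [  0.           0.           1.        ]] [[ 0.88959759 -0.45673898 -0.00237133]
 [-0.22862531 -0.44079047 -0.86800589]
 [ 0.39540687  0.7727181  -0.49654823]] [-499.3689841   236.15028771  917.42499269]
warmer [618.  44.  80.] 0.66
tray_front [486.  19.  61.] 0.75
lid_pad [650. 122. 163.] 0.68
lid_hinge [653. 124. 161.] 0.92
seed_bottle [694. 391.  58.] 0.57
mouse [549. 393.  28.] 0.58
beaker [ 616. -359.   41.] 0.57
drop_bottle [ 521. -334.   53.] 0.69
vial_0 [ 616. -359.   43.] 0.74
vial_0 [535.  14.  70.] 0.65
top [[411.40126963   0.         283.72911297]
 [  0.         411.40126963 204.62752166]
 [  0.           0.           1.        ]] [[-0.01209631 -0.99990177 -0.00708055]
 [-0.99718801  0.01258661 -0.07387585]
 [ 0.07395772  0.00616701 -0.99724231]] [  41.11898035  581.04340435 1242.28975742]
warmer [621.  57.  73.] 0.58
warmer [652. 124. 184.] 0.27
tray_front [530.  38.  72.] 0.85
tray_front [655. 119. 180.] 0.38
lid_hinge [655. 126. 187.] 0.74
lid_hinge [562. 408.  32.] 0.42
seed_bottle [695. 400. 104.] 0.72
mouse [560. 410.  30.] 0.77
beaker [ 624. -361.   31.] 0.65
drop_bottle [ 530. -317.   84.] 0.75
```

View pics/scene0.png

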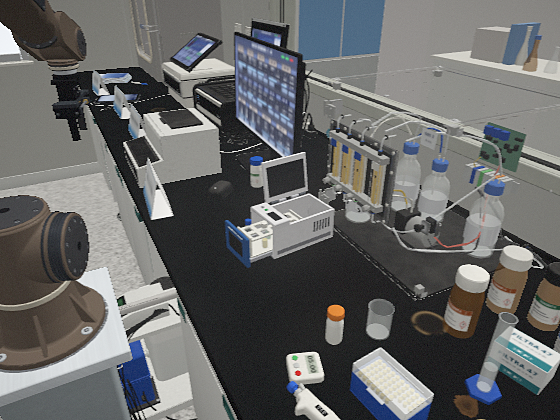

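View pics/top0.png

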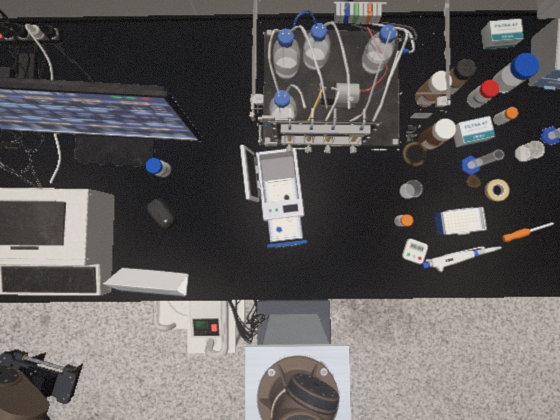

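Run:
```python
import cv2
a=cv2.imread("pics/top0.png")[135:255,225:325]; cv2.imwrite("pics/top0z.png",cv2.resize(a,None,fx=5,fy=5,interpolation=cv2.INTER_CUBIC))
a=cv2.imread("pics/scene0.png")[145:270,215:345]; cv2.imwrite("pics/scene0z.png",cv2.resize(a,None,fx=4.6,fy=4.6,interpolation=cv2.INTER_CUBIC))
```

```text
(no output)
```

View pics/top0z.png

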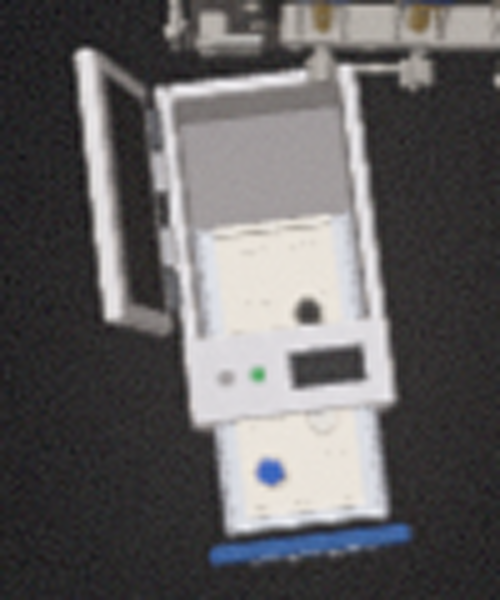

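View pics/scene0z.png

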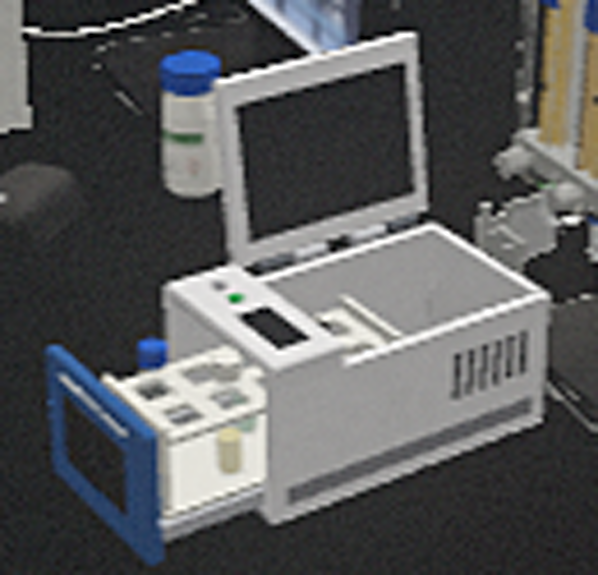

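```bash
cat > fit.py <<'E'
from cell import vision
import numpy as np
from scipy.optimize import least_squares
cams={n:vision.read_camera(n) for n in("scene","top")}
T=lambda u,v:(u/5+225-.4,v/5+135-.4)
S=lambda u,v:(u/4.6+215-.4,v/4.6+145-.4)
obs=[("top",T(192,427),(-100,58,111)),("top",T(395,400),(-100,-58,111)),("top",T(385,318),(-50,-58,111)),("top",T(187,340),(-50,58,111)),
("top",T(155,88),(100,58,96)),("top",T(355,68),(100,-58,96)),
("top",T(212,563),(-181.5,58,94)),("top",T(412,538),(-181.5,-58,94)),
("scene",S(268,522),(-100,-58,0)),("scene",S(549,293),(100,-58,96)),("scene",S(435,225),(100,58,96)),("scene",S(543,425),(100,-58,0)),
("scene",S(48,348),(-181.5,58,94)),("scene",S(150,563),(-181.5,-58,8)),("scene",S(58,470),(-181.5,58,8)),
("scene",S(218,85),("L",-72,-120,2)),("scene",S(415,33),("L",73,-120,2)),("top",T(80,50),("L",73,-120,12)),("top",T(110,318),("L",-72,-120,12))]
def world(p,P):
    if P[0]=="L":
        a=p[3]; y,z=P[2],P[3]
        # opening: -y direction rises up
        P=(27.5+P[1],61+y*np.cos(a)+z*np.sin(a),98-y*np.sin(a)+z*np.cos(a))
    c,s=np.cos(p[2]),np.sin(p[2])
    return np.array([p[0]+c*P[0]-s*P[1],p[1]+s*P[0]+c*P[1],P[2]])
def res(p):
    r=[]
    for n,uv,P in obs:
        c=cams[n]; X=c["R"]@world(p,P)+c["t"]; q=c["intrinsics"]@X
        r+=list(q[:2]/q[2]-uv)
    return np.array(r)
s=least_squares(res,[620,50,.1,1.7],loss="soft_l1")
print(s.x); print(res(s.x).reshape(-1,2).round(1))
p=s.x
for nm,P in [("tray_front",(-181.5,0,52)),("tray home",(-111.5,0,52)),("lidpad",("L",-32,-101,12.5)),("lidtip",("L",-32,-120,12))]: print(nm,world(p,P).round(1))
E
python3 fit.py
```

```text
[6.38440568e+02 4.51621093e+01 1.08783409e-01 1.71377254e+00]
[[ 0.3 -0.4]
 [ 0.2  0.1]
 [-0.  -0.8]
 [-0.7 -0.3]
 [ 0.  -0.3]
 [-0.5 -1.1]
 [-0.   0.8]
 [ 0.   0.9]
 [ 0.9  2.7]
 [ 0.6  0.1]
 [-0.3 -1. ]
 [-0.3  0.9]
 [-1.6 -0.2]
 [-0.5  1.8]
 [-1.8  0.5]
 [ 0.5 -0.4]
 [ 1.  -0.1]
 [-0.5 -0.6]
 [-0.2  0.3]]
tray_front [458.   25.5  52. ]
tray home [527.6  33.1  52. ]
lidpad [624.4 131.9 196.2]
lidtip [624.2 134.1 215.1]
```

```bash
cat > tri.py <<'E'
from cell import vision
import numpy as np
cams={n:vision.read_camera(n) for n in("scene","top")}
def tri(a,b):
    A=[];B=[]
    for n,(u,v) in (("scene",a),("top",b)):
        c=cams[n]; K=c["intrinsics"]; d=c["R"].T@np.linalg.solve(K,[u,v,1]); d/=np.linalg.norm(d); o=-c["R"].T@c["t"]
        M=np.eye(3)-np.outer(d,d); A.append(M);B.append(M@o)
    A=np.vstack(A);B=np.hstack(B); x=np.linalg.lstsq(A,B,rcond=None)[0]; return x.round(0),np.linalg.norm(A@x-B).round(1)
print("mon bottom?",tri((298,155),(200,137)),"mon top",tri((301,52),(165,95)),tri((301,52),(200,137)))
print("rack front-left top",tri((330,122),(262,122)),tri((393,150),(375,122)))
for n in cams: print(n,-cams[n]["R"].T@cams[n]["t"])
from cell import env
p=vision.read_camera("wrist");print(p["tool_from_camera"].round(2));import cv2;cv2.imwrite("pics/w0.png",p["pixels"][:,:,::-1])
E
python3 tri.py; python3 -c "
import cv2
a=cv2.imread('pics/top0.png')[60:200,120:420];cv2.imwrite('pics/z2.png',cv2.resize(a,None,fx=2.6,fy=2.6,interpolation=cv2.INTER_CUBIC))"
```

```text
mon bottom? (array([770., 261., 153.]), np.float64(9.8)) mon top (array([780., 270., 461.]), np.float64(4.9)) (array([706., 185., 476.]), np.float64(34.0))
rack front-left top (array([763.,  80., 313.]), np.float64(5.4)) (array([ 751., -185.,  328.]), np.float64(0.3))
scene [ 135.47123231 -832.89938187  659.34143111]
top [ 488.02999084   26.1403587  1282.08012985]
[[   1.     -0.      0.      0.31]
 [   0.      0.96    0.29  -83.9 ]
 [  -0.     -0.29    0.96 -169.83]
 [   0.      0.      0.      1.  ]]
```

View pics/z2.png

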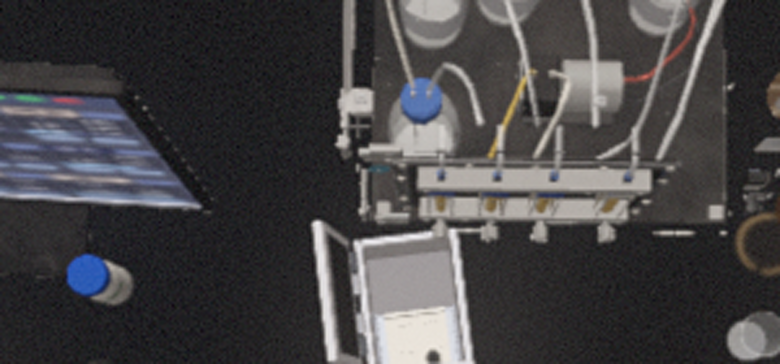

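View pics/w0.png

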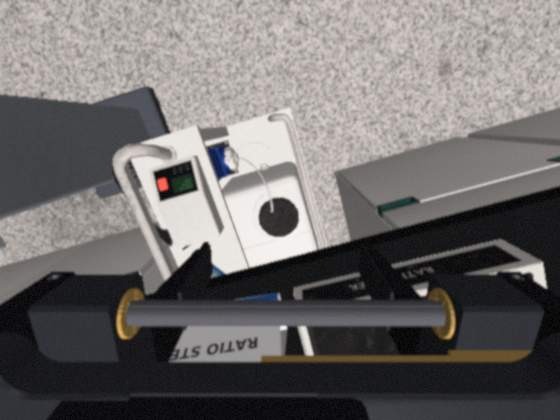

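```bash
python3 -m pendant '[[0,0,-50,0],[-20,20,-80,0],[-60,58,-80,-4],[-100,97,-80,-8],[-140,136,-80,-12],[-180,175,-80,-16],[-220,214,-80,-20],[-235,231,-80,-22.4]]' 1
```

```text
t: 2.25
eef_pos: [331.1, 308.3, 295.0]
tcp_rot: [3.141, -0.0, 1.68]
ft_force: [0.1, 0.3, -0.3]
opening: 0.218
```

```bash
python3 -m pendant '[[-55,13,0,0],[-110,25,0,0],[-165,38,20,0],[-220,50,50,0],[-275,62,90,0],[-295,67,140,0],[-295,67,170,0],[-295,67,170,0]]' 1
python3 - <<'E'
from cell import vision;import cv2
p=vision.read_camera("wrist");cv2.imwrite("pics/w1.png",p["pixels"][:,:,::-1])
p=vision.read_camera("scene");cv2.imwrite("pics/s1.png",cv2.resize(p["pixels"][:,:,::-1][100:320,150:400],None,fx=3,fy=2.7))
E
```

```text
t: 3.25
eef_pos: [429.1, 22.1, 123.7]
tcp_rot: [-3.138, -0.001, 1.679]
ft_force: [0.5, 0.6, 0.3]
opening: 0.007
```

View pics/w1.png

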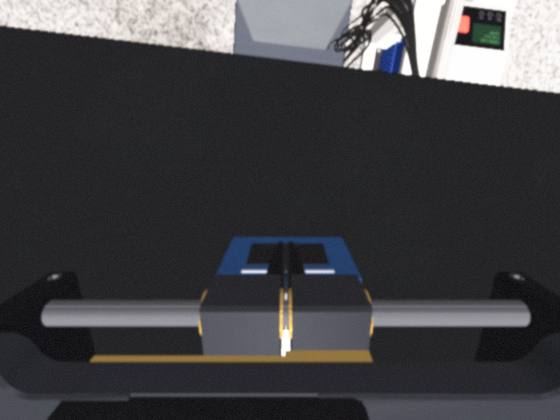

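View pics/s1.png

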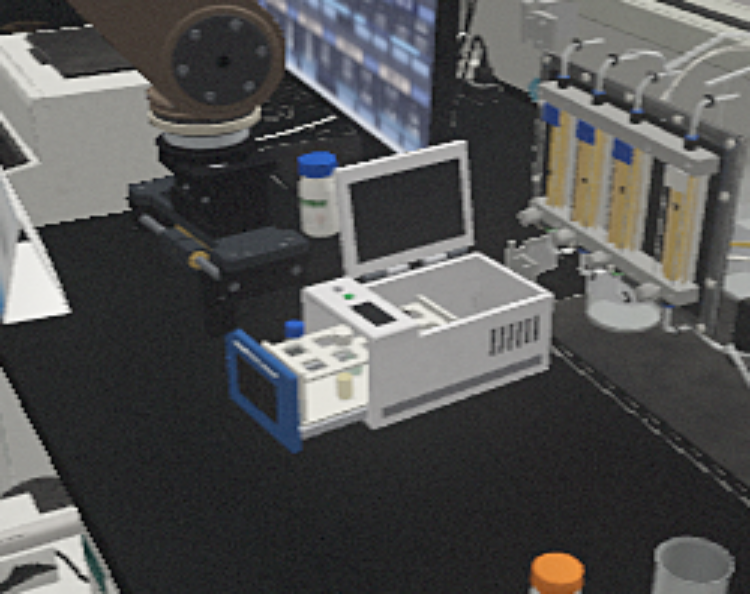

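```bash
python3 -m pendant '[[0,0,30,0],[0,0,55,0],[0,0,70,0],[0,3,70,0],[0,6,70,0]]' 1
```

```text
t: 3.98
eef_pos: [437.3, 23.4, 57.1]
tcp_rot: [3.138, 0.0, 1.681]
ft_force: [-0.7, 0.3, -0.5]
opening: 0.003
```

```bash
python3 -m pendant '[[0,5,0,0],[0,10,0,0],[0,15,0,0],[0,20,0,0],[0,26,0,0],[0,32,0,0],[0,38,0,0],[0,44,0,0]]' 1
```

```text
t: 4.97
eef_pos: [481.4, 28.2, 57.2]
tcp_rot: [3.138, 0.0, 1.681]
ft_force: [-2.7, -1.0, 1.6]
opening: 0.003
```

```bash
python3 -m pendant '[[0,5,0,0],[0,10,0,0],[0,15,0,0],[0,20,0,0],[0,24,0,0],[0,27,0,0],[0,30,0,0],[0,30,0,0]]' 1
python3 - <<'E'
from cell import env;print(env.state()["ft_force"])
E
```

```text
t: 5.98
eef_pos: [511.7, 31.6, 57.3]
tcp_rot: [3.137, 0.0, 1.681]
ft_force: [0.4, -0.9, 0.1]
opening: 0.003
[ 0.39901374 -0.94023069  0.11220128]
```

```bash
python3 -m pendant '[[0,2,0,0],[0,4,0,0],[0,6,0,0]]' 1; python3 -m pendant '[[0,1,0,0],[0,2,0,0],[0,3,0,0]]' 1
```

```text
t: 6.35
eef_pos: [515.4, 32.1, 57.3]
tcp_rot: [-3.14, 0.0, 1.681]
ft_force: [-17.4, -7.6, 13.0]
opening: 0.008
t: 6.72
eef_pos: [515.3, 32.2, 57.2]
tcp_rot: [-3.133, -0.001, 1.681]
ft_force: [-19.5, -6.7, 13.6]
opening: 0.006
```

```bash
python3 -m pendant '[[0,2,0,0],[0,2,0,0],[0,-10,0,0],[0,-30,0,0],[0,-50,0,0],[0,-50,-60,0],[0,-50,-100,0],[0,-50,-100,0]]' 1
python3 - <<'E'
from cell import vision;import cv2
p=vision.read_camera("scene");cv2.imwrite("pics/s2.png",cv2.resize(p["pixels"][:,:,::-1][140:280,210:350],None,fx=4.2,fy=4.2,interpolation=2))
p=vision.read_camera("top");cv2.imwrite("pics/t2.png",cv2.resize(p["pixels"][:,:,::-1][135:255,225:325],None,fx=5,fy=5,interpolation=2))
E
```

```text
t: 7.72
eef_pos: [467.7, 26.7, 160.2]
tcp_rot: [-3.14, 0.001, 1.681]
ft_force: [0.5, 0.3, -0.8]
opening: 0.006
```

View pics/s2.png

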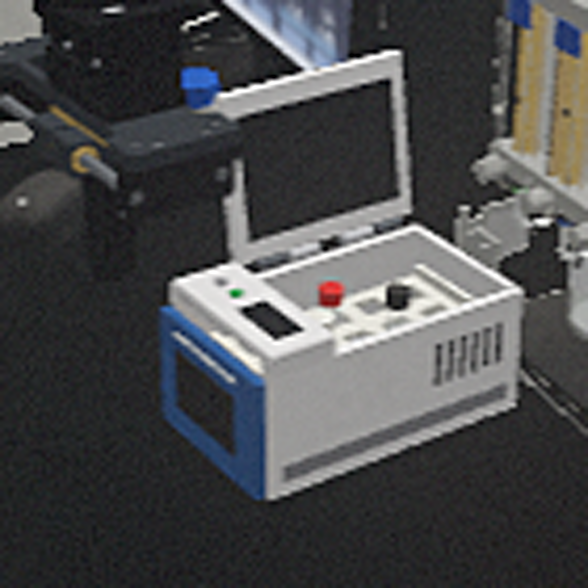

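View pics/t2.png

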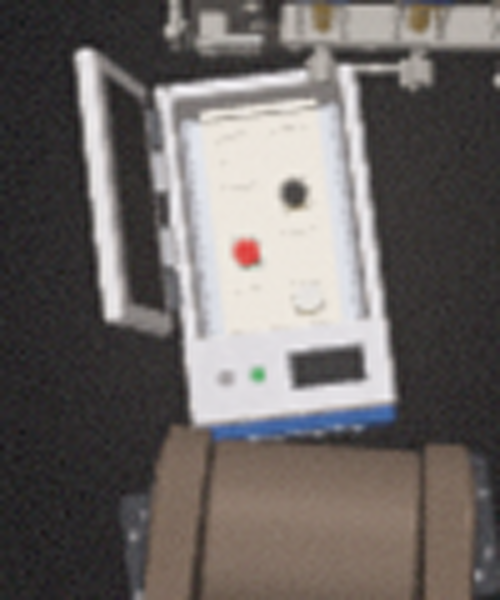

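```bash
python3 -m pendant '[[0,0,-50,0],[0,0,-100,0],[32,42,-110,0],[64,84,-110,0],[96,126,-110,0],[127,167,-110,0],[127,167,-110,0],[127,167,-90,0]]' 1
python3 - <<'E'
from cell import vision;import cv2
p=vision.read_camera("scene");cv2.imwrite("pics/s3.png",cv2.resize(p["pixels"][:,:,::-1][60:280,150:410],None,fx=2.7,fy=2.7,interpolation=2))
p=vision.read_camera("wrist");cv2.imwrite("pics/w3.png",p["pixels"][:,:,::-1])
E
```

```text
t: 8.82
eef_pos: [619.0, 171.6, 245.1]
tcp_rot: [-3.134, -0.0, 1.682]
ft_force: [-0.4, 0.5, 0.2]
opening: 0.005
```

View pics/s3.png

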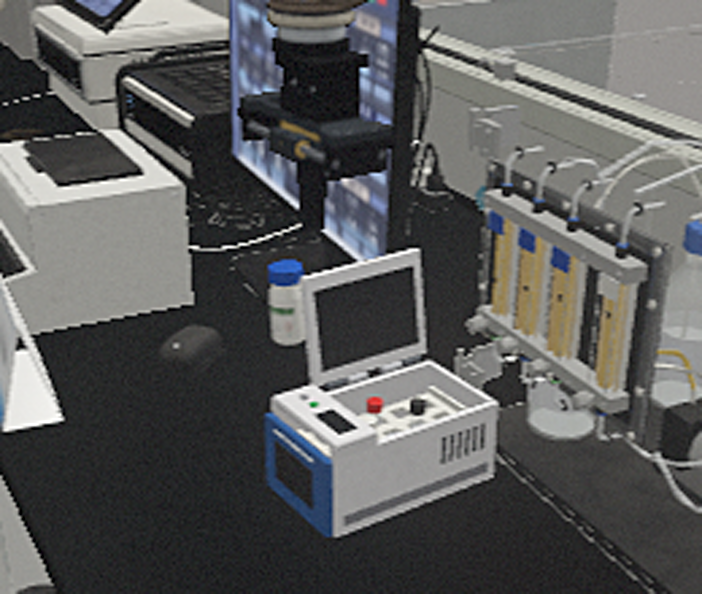

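View pics/w3.png

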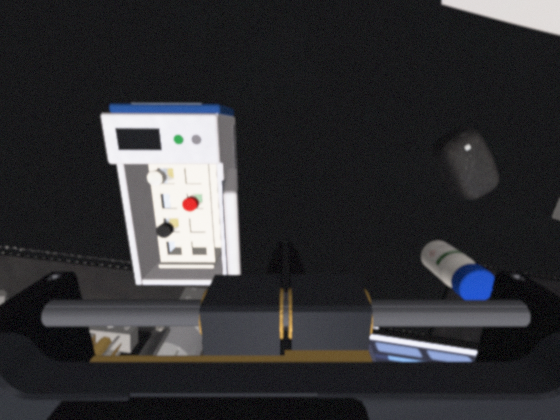

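```bash
python3 -m pendant '[[0,0,25,0],[0,0,45,0],[0,0,52,0],[-5,0,52,0],[-10,0,52,0],[-15,0,52,0],[-20,0,52,0],[-26,0,52,0]]' 1; python3 -m pendant '[[-6,0,0,0],[-12,0,0,0],[-18,0,-1,0],[-24,0,-2,0],[-32,0,-2,0]]' 1
```

```text
t: 9.93
eef_pos: [620.0, 144.7, 191.4]
tcp_rot: [-3.13, -0.0, 1.681]
ft_force: [-0.1, 2.5, 2.9]
opening: -0.001
t: 10.55
eef_pos: [623.4, 112.5, 193.3]
tcp_rot: [-3.129, -0.0, 1.681]
ft_force: [-1.5, 0.8, 0.2]
opening: 0.004
```

```bash
python3 -m pendant '[[-8,0,0,0],[-16,0,0,0],[-23,0,1,0],[-30,0,3,0],[-37,0,6,0],[-44,0,10,0],[-50,0,13,0],[-56,0,17,0]]' 1
python3 - <<'E'
from cell import vision,env;import cv2
print(env.state()["ft_force"])
p=vision.read_camera("scene");cv2.imwrite("pics/s4.png",cv2.resize(p["pixels"][:,:,::-1][60:280,150:410],None,fx=2.7,fy=2.7,interpolation=2))
E
```

```text
t: 11.55
eef_pos: [629.5, 56.4, 176.1]
tcp_rot: [-3.129, -0.0, 1.681]
ft_force: [0.3, 0.7, 2.1]
opening: 0.002
[0.33951135 0.67871164 2.06719037]
```

View pics/s4.png

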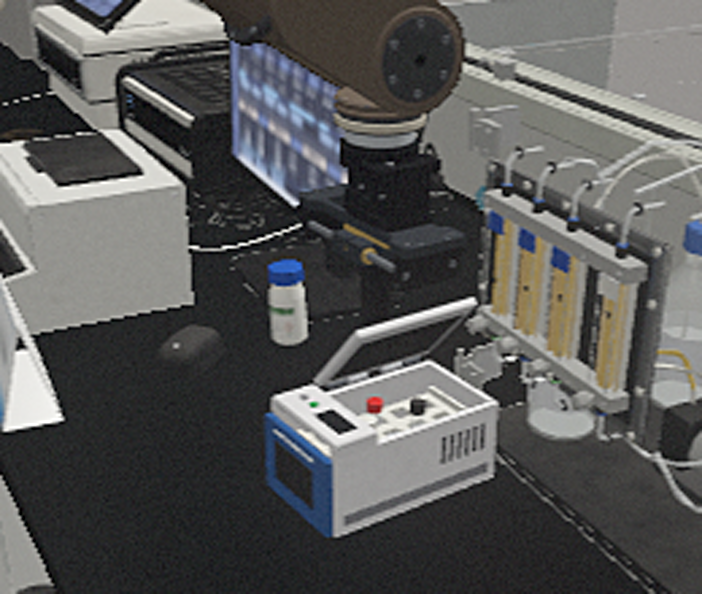

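```bash
python3 -m pendant '[[-7,0,6,0],[-14,0,13,0],[-20,0,20,0],[-24,0,28,0],[-28,0,35,0],[-32,0,43,0],[-35,0,50,0],[-37,0,55,0]]' 1;python3 -m pendant '[[0,0,3,0],[0,0,6,0],[0,0,9,0],[0,0,11,0]]' 1
```

```text
t: 12.6
eef_pos: [632.6, 18.8, 120.0]
tcp_rot: [-3.128, -0.0, 1.681]
ft_force: [0.3, 1.1, 0.8]
opening: 0.002
t: 13.1
eef_pos: [632.7, 18.8, 110.1]
tcp_rot: [-3.129, 0.0, 1.681]
ft_force: [-6.7, -0.8, 22.5]
opening: 0.003
```

Contact with 22 N at z = 110, the height of the shut lid's pad. I'll press briefly, lift off and check.

```bash
python3 -m pendant '[[0,0,1,0],[0,0,2,0],[0,0,2,0],[0,0,2,0]]' 1;python3 -m pendant '[[0,0,-30,0],[0,0,-80,0],[0,0,-130,0],[0,0,-180,0],[0,-50,-180,0],[0,-100,-180,0],[0,-150,-180,0],[0,-150,-180,0]]' 1
python3 - <<'E'
from cell import vision;import cv2
p=vision.read_camera("scene");cv2.imwrite("pics/s5.png",cv2.resize(p["pixels"][:,:,::-1][140:280,210:350],None,fx=4.2,fy=4.2,interpolation=2))
p=vision.read_camera("top");cv2.imwrite("pics/t5.png",cv2.resize(p["pixels"][:,:,::-1][135:255,225:325],None,fx=5,fy=5,interpolation=2))
p=vision.read_camera("wrist");cv2.imwrite("pics/w5.png",p["pixels"][:,:,::-1])
E
```

```text
t: 13.6
eef_pos: [632.7, 18.8, 110.1]
tcp_rot: [-3.13, 0.001, 1.681]
ft_force: [-6.8, -0.9, 18.6]
opening: 0.008
t: 14.6
eef_pos: [483.1, 2.6, 292.5]
tcp_rot: [-3.131, 0.001, 1.681]
ft_force: [0.9, 0.4, 0.1]
opening: 0.005
```

View pics/s5.png

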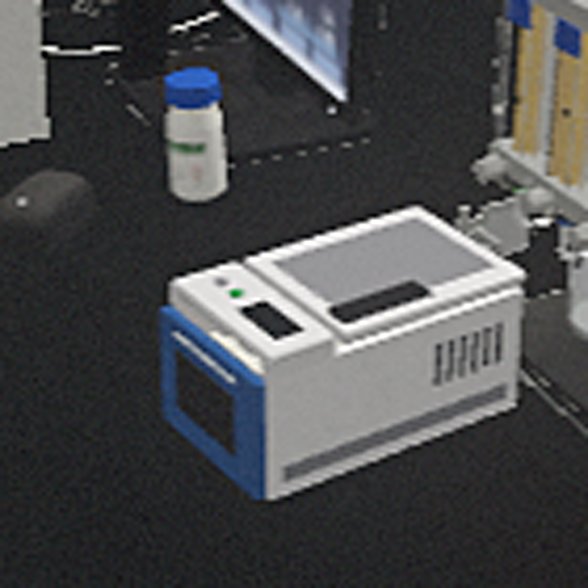

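View pics/t5.png

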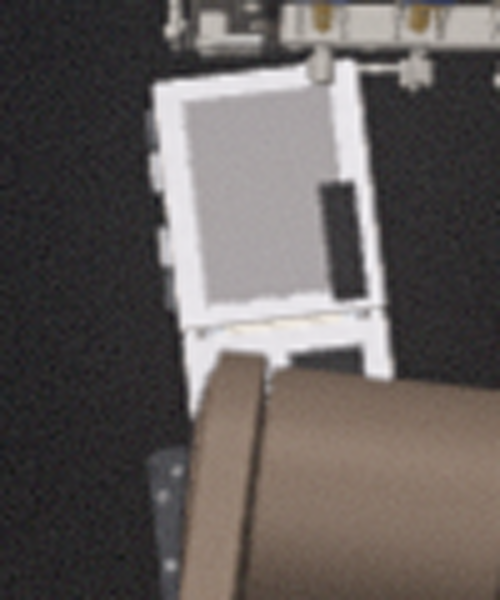

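View pics/w5.png

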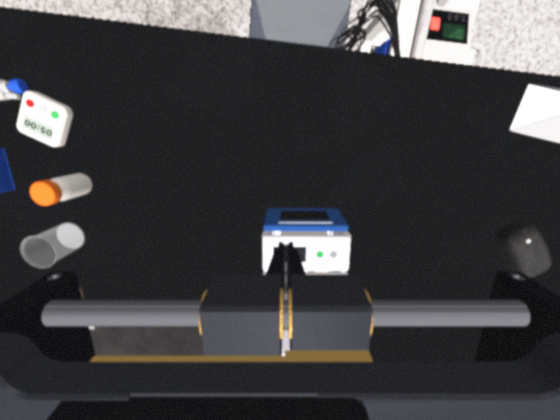

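```bash
cat > chk.py <<'E'
import io,contextlib
with contextlib.redirect_stdout(io.StringIO()):
    from fit import *
c=cams["scene"]
def pr(P,a=0):
    q=list(p);q[3]=a; X=c["intrinsics"]@(c["R"]@world(q,P)+c["t"]);uv=X[:2]/X[2]; return ((uv-[209.6,139.6])*4.2).round(0)
for a in(0,.05,.1): print(a,pr(("L",73,-120,12),a),pr(("L",-72,-120,12),a),pr(("L",73,-1,12),a))
for x in (-111.5,-114.5): print(x,pr((x,58,94)),pr((x,-58,8)),pr((x,58,8)))
E
python3 chk.py
```

```text
0 [528. 271.] [346. 333.] [416. 203.]
0.05 [528. 262.] [345. 324.] [416. 203.]
0.1 [527. 253.] [344. 315.] [415. 202.]
-111.5 [155. 307.] [254. 505.] [160. 419.]
-114.5 [151. 309.] [250. 506.] [156. 421.]
```

```bash
python3 -c "
from cell import job
print(job.job_done())"
```

```text
the job is handed in; nothing more can be done
None
```

The warmer is closed up and the job is handed in, at about 15 s of the 54 s allowed. I pushed the tray home first with closed fingertips, then pushed the lid over and down until it was shut. I then raised the gripper clear.

- **Tray:** It met its stop at about 20 N. In the last scene picture the panel corners lie at or slightly beyond the fully-home position predicted from my fitted warmer pose.
- **Lid:** The fingertip met about 22 N at z = 110 mm, the height of the shut pad. The visible lid corners match an opening angle of 0, well below the 0.05 rad limit.
- **Vials:** The red, white and black-capped vials stood upright in the rack after the tray was pushed in. The blue-capped vial was hidden under the deck by then, so I last saw it before the push. With the lid shut, none of the vials could be checked again.
- **Bystanders:** The bottles, beaker and mouse stand upright in the last pictures and appear untouched. I did not measure their positions again.

After the lift-off the force reading was about zero, and no check disagreed with the others.

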